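# Find the glass lens cell by weight

## Robot

A 6-joint arm with a two-finger parallel gripper is mounted at the origin on the work surface. World frame = base frame: x ahead of the robot, y to its left, z up, the work surface at z = 0. Lengths are in m, angles in rad, forces in N, time in s.
With the tool pointing down it reaches from about 0.375 to 0.825 m from the base axis. Payload 5.5 kg.
Tool frame: the origin (TCP) lies at the very end of the fingers, on their centre line; the grasp point (between the pads) lies ctrl.grasp_offset behind it (ctrl.grasp_offset is the distance from the TCP to the grasp point, in m); z points along the fingers, y is the line along which they close (so a half turn about z gives the same grasp; the last joint's range is limited). The gripper opens to 85 mm and grips with 20 to 120 N. Pads are 22 mm wide; open, the fingers measure 114 mm over their backs; the gripper's body (76 mm by 85 mm) begins 54 mm behind the grasp point. The pads swing forward as they close: fully open they stand 13 mm farther back than shut.
Start: joints at [1.106, 0.314, -0.047, 1.21, 0, 1.571], TCP at [0.269, 0.536, 0.231] pointing down, gripper open.
Joint ranges: [-2.67, 2.67], [-0.69, 1.73], [-1.03, 1.25], [-2.08, 2.16], [-1.42, 1.45], [-3.14, 3.14]. Speed limits (rad/s): [2.39, 2.39, 3.01, 3.14, 3.14, 3.14].

## Interface

Orientations are given as a unit quaternion [x, y, z, w].
In Python, from workcell import sense, eyes, job, ctrl gives the robot as it stands.
- The arm moves only by the shell command python3 -m pendant 'ROWS' [OPENING] [FORCE]. ROWS is text: rows parted by semicolons, each of 6 numbers parted by spaces: the shift along the world's x, y, z in cm, then the turn, a rotation vector about the world's x, y, z in degrees. In form: x y z rx ry rz; .... A call has 1 to 12 rows; each row is the pose to reach, as a shift and turn from the pose commanded when the call began; what a row does not reach only later rows make up. A row lasts 1/10 s, in which the tool goes at most 50 mm and 8.59 degrees, less where a joint would pass 70% of its speed; a pose out of reach is approached as far as the arm can. A call with a gripper value outside its range is refused whole. OPENING is the opening, from 0 (shut) to 1 (fully open), set as the call begins (- or left out, the last holds). The fingers move at their own pace and stop on an object; FORCE is the grip in N (left out, the last holds). Time passes only in rows, so rows that repeat a pose let the fingers close. It gives the time, the measured TCP pose, the force, the opening and the grip force at its end, in the units of the state.
- sense(): the state, without advancing time (a new reading comes with each control period).
- eyes.capture(name): name is "scene" or "top" or "wrist"; returns (picture, depth): 400x640x3 uint8, red, green, blue; 400x640 float32, m along the optical axis (not along the pixel's ray), 0 where there is no reading.
- eyes.camera_params(name): a dict with "intrinsics" (3x3 intrinsics, pixels), "dist" ([k1, k2, p1, p2, k3] as OpenCV has them; the pictures are not rectified), "origin" and "attitude" of the camera in the world; the wrist camera has in their place "mount" (4x4, takes a point from camera to tool coordinates, whose origin is the TCP and whose axes are the flange's). Camera axes: x right, y down, z forward; pixel columns grow to the right and rows downward; lengths in m; the calibration is good to about 2 mm. A picture is of the moment at which its call begins: read the wrist's pose just before it. camera_params takes no time and is no camera call.
- job.sign_off(): hands the job in; it is judged then, once.
The state is a dict: "time_s": time; "qpos": joint angles; "qd": joint speeds; "joint_torque": joint torques, N m; "tool_pos": TCP position; "ee_rot": TCP orientation; "force": force on the tool from outside, world axes, zero at the start; "wrist_torque": the same for the moment, N m; "finger_gap": finger opening in m; "gripper_force": force on a finger pad.
Only numpy, scipy, OpenCV 4.12 (cv2) and the standard library are available. Lean on these libraries where they do the work, as an engineer would, in place of code of your own. Each camera call takes 0.05 s, during which the arm holds its last target. There are 200 camera calls.

## Task

Push the door of the small dry cabinet shut until it clicks home on its catch. Then find by weight which of the two lens cells on the mat has the heavy glass lens: with the gripper lift first the one on the circle nearer the cabinet a few centimetres clear, stand it back on its circle, and then lift the one on the farther circle. Finish holding the heavier cell in the gripper, upright and still, about 10 cm above the middle of the round light pad, with the lighter one standing on a circle of the mat and the door still shut; never tip a cell over, and leave the timer and the note pad alone.

Things in the scene. Friction and masses are not known exactly. Their poses are not given: they have to be found in the camera images.
- cabinet: fixed white dry cabinet, 200 mm deep, 200 mm wide and 160 mm high, open at its front. Origin: centre of its underside; x points to its back, y to its left seen from the robot, z up; the front plane lies at x = -100 mm in this frame
- door (a joint): angle of the cabinet's door in rad: 0 shut on the catch; grows as the free edge swings out towards the robot; starts at 0.5 to 0.95. It moves freely and stays where left; from 0.07 rad down a sprung ball catch in the roof resists with about 2 N at the free edge; below about 0.03 rad it pulls the door shut against its stop
- door_hinge (a point): point on the door's hinge axis at the height of the door's upper edge, 155 mm above the bench, in the plane of the door's inner face. Its frame turns with the door: -y points along the door from the hinge to the free edge, -x out of the outer face, which lies 15 mm from the axis
- door_edge (a point): upper free corner of the outer face of the grey door. The door is 190 mm wide and 15 mm thick and spans 5 to 155 mm above the bench; its outer face is flat but for a 20 mm long knob near the free edge, 35 mm above the bench (up to 44 mm)
- mat: fixed black rubber mat, 110 x 250 mm, 4 mm thick, with two white printed circles 80 mm in diameter, 130 mm apart. Origin: centre of its underside; y along its length towards the cabinet's side
- circle_near (a point): centre of the circle nearer the cabinet, on the mat's top, 4 mm above the bench
- circle_far (a point): centre of the circle farther from the cabinet, on the mat's top, 4 mm above the bench
- cell_p: one of two look-alike lens cells: dark metal barrel 44 mm in diameter on a 6 mm high foot 48 mm in diameter, 48 mm tall in all, with a lens in its top. Either may stand on either circle. One weighs 170 to 230 g (plastic lens), the other 355 to 485 g (glass lens); nothing but their weight tells which. Origin: centre of the underside; z up its axis
- cell_q: one of two look-alike lens cells: dark metal barrel 44 mm in diameter on a 6 mm high foot 48 mm in diameter, 48 mm tall in all, with a lens in its top. Either may stand on either circle. One weighs 170 to 230 g (plastic lens), the other 355 to 485 g (glass lens); nothing but their weight tells which. Origin: centre of the underside; z up its axis
- pad_top (a point): centre of the top face of the fixed round light pad, 130 mm in diameter, aluminium with a white face, 20 mm above the bench
- timer: bystander: white lab timer 50 x 70 x 24 mm lying on the bench; origin centre of its underside
- note_pad: bystander: yellow pad of notes 76 x 76 x 14 mm; origin centre of its underside

How it is judged:
By the outcome, as a careful person would: the job done as asked, in the order asked, and still so for the second after the job is handed in, while the arm keeps its last pose, push and grip.
It also fails if it takes over 64 s, if anything falls off the work surface, if the arm or the gripper's body presses on something with over 40 N, if the wrist force passes 120 N, or if a joint passes its speed limit or range.

## Working session

There is one attempt and no reset: what is moved stays moved. The work goes in short steps, Python scripts to look and compute and a shell command to move; the robot and the scene stay as the last step left them, time stands still between calls to the robot, and variables do not carry over. Pictures are saved under pics/ and viewed, at most 10 in all, crops included, and the job is handed in when it is done.

```bash
mkdir -p pics; ls; cat > h.py <<'E'
import numpy as np,cv2
from workcell import sense,eyes,job,ctrl
from scipy.spatial.transform import Rotation as R
def cam(n):
    p=eyes.camera_params(n);K=np.array(p["intrinsics"]);d=np.array(p["dist"],float)
    if "mount" in p:
        s=sense();M=np.array(p["mount"]);Rt=R.from_quat(s["ee_rot"]).as_matrix()
        return K,d,Rt@M[:3,:3],np.array(s["tool_pos"])+Rt@M[:3,3]
    a=np.array(p["attitude"]);A=a if a.shape==(3,3) else R.from_quat(a).as_matrix()
    return K,d,A,np.array(p["origin"])
def onz(c,uv,z):
    K,d,A,o=c
    q=cv2.undistortPoints(np.array(uv,float).reshape(-1,1,2),K,d)[:,0]
    r=np.c_[q,np.ones(len(q))]@A.T
    return o+r*((z-o[2])/r[:,2])[:,None]
def pt(c,uv,dep):
    K,d,A,o=c
    q=cv2.undistortPoints(np.array(uv,float).reshape(-1,1,2),K,d)[:,0]
    return o+(np.c_[q,np.ones(len(q))]*np.array(dep)[:,None])@A.T
E
python3 - <<'E'
from h import *
import pickle
for n in("top","scene"):
    c=cam(n);i,dp=eyes.capture(n);cv2.imwrite(f"pics/{n}.png",i[:,:,::-1]);np.savez(f"{n}.npz",i=i,d=dp);pickle.dump(c,open(n+".pkl","wb"))
    print(n,c[3],c[2].tolist())
print(ctrl.grasp_offset,sense())
E
```

```text
pics
top [0.42009013 0.01410519 1.3995799 ] [[0.030572874406637064, -0.9893708261893563, 0.14216422769426354], [-0.9994951402598309, -0.029030534603047792, 0.012910951074268581], [-0.008646614799845576, -0.14248717958487234, -0.989758879579492]]
scene [ 1.24787951 -0.15999697  0.86972111] [[0.2552414111310251, 0.7141249388442301, -0.6518261990473903], [0.9667034131618, -0.17569742208966094, 0.18605087167861944], [0.018339384536281145, -0.677610498436803, -0.7351922737509272]]
0.0187 {'time_s': 0.1, 'qpos': array([ 1.10596372e+00,  3.14187435e-01, -4.79726007e-02,  1.21020728e+00,
        7.13477266e-06,  1.57081152e+00]), 'qd': array([ 0.00048671, -0.00052908,  0.00184242, -0.0002809 , -0.00066004,
       -0.00123346]), 'joint_torque': array([ 2.63919092e-04, -5.40764093e+01,  3.40541947e+01,  1.11402295e-02,
       -2.11232589e-05, -1.66175801e-05]), 'tool_pos': array([0.2687276 , 0.53587202, 0.23050437]), 'ee_rot': array([ 2.30336856e-01,  9.73110639e-01, -7.63552140e-04, -1.84387711e-04]), 'force': array([ 0.51639196, -0.16253747,  0.88949005]), 'wrist_torque': array([-0.02262256,  0.01734587, -0.03142572]), 'gripper_force': 0.0, 'finger_gap': 0.08507725318194372}
```

View pics/top.png

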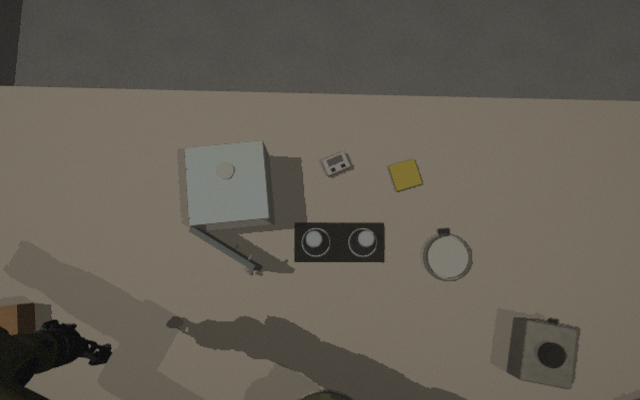

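View pics/scene.png

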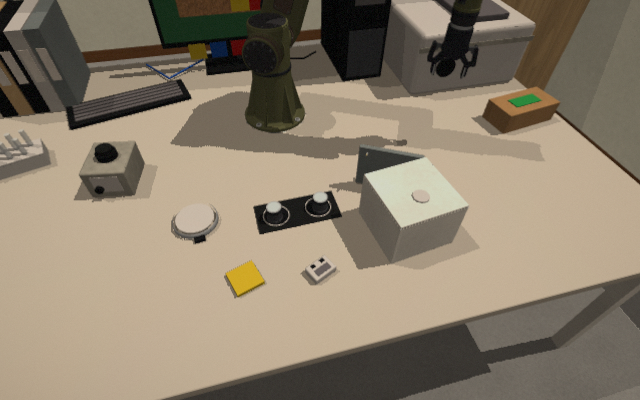

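The top view shows the cabinet at (228,185), the door running from (192,228) to its free edge near (258,270), cells at (315,240) and (366,240), and the pad at (447,257). I'll enlarge that area.

```bash
python3 - <<'E'
import cv2
i=cv2.imread("pics/top.png")
cv2.imwrite("pics/topc.png",cv2.resize(i[130:290,170:330],None,fx=3.75,fy=3.75,interpolation=cv2.INTER_CUBIC))
cv2.imwrite("pics/topd.png",cv2.resize(i[200:300,290:490],None,fx=4,fy=4,interpolation=cv2.INTER_CUBIC))
E
```

```text
(no output)
```

View pics/topc.png

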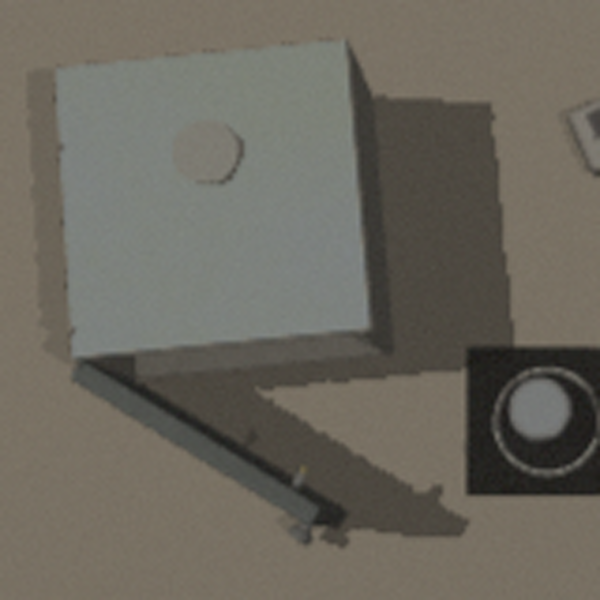

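View pics/topd.png

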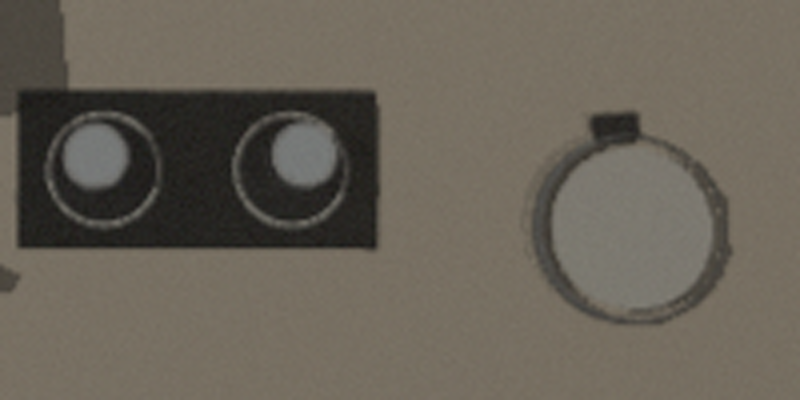

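Crop c: roof front corners (73,358) and (370,330), door's free-edge outer corner near (300,522). Crop d: circles at (103,170) and (291,170), lens tops at (96,156) and (305,154), pad face centred at (633,226).

```bash
python3 - <<'E'
from h import *
import pickle
c=pickle.load(open("top.pkl","rb"));np.set_printoptions(precision=4,suppress=True)
C=lambda l:[(170+u/3.75-.37,130+v/3.75-.37) for u,v in l]
D=lambda l:[(290+u/4-.37,200+v/4-.37) for u,v in l]
print("roof",onz(c,C([(73,358),(370,330),(57,70),(345,41)]),.16))
p=onz(c,C([(72,378),(90,362),(300,522),(318,505)]),.155);print("door out/in hinge, out/in edge",p)
print("circ",onz(c,D([(103,170),(291,170)]),.004))
print("cells",onz(c,D([(96,156),(305,154)]),.052))
print("pad",onz(c,D([(633,226)]),.02))
print("mat",onz(c,D([(18,91),(376,91),(376,247),(18,247)]),.004))
E
```

```text
roof [[0.5351 0.3537 0.16  ]
 [0.5597 0.1574 0.16  ]
 [0.7308 0.3779 0.16  ]
 [0.7565 0.1833 0.16  ]]
door out/in hinge, out/in edge [[0.5222 0.3549 0.155 ]
 [0.5333 0.3436 0.155 ]
 [0.4319 0.1982 0.155 ]
 [0.4434 0.1869 0.155 ]]
circ [[ 0.5126  0.0412  0.004 ]
 [ 0.5165 -0.0894  0.004 ]]
cells [[ 0.5186  0.0453  0.052 ]
 [ 0.5242 -0.0951  0.052 ]]
pad [[ 0.4841 -0.3224  0.02  ]]
mat [[ 0.566   0.1024  0.004 ]
 [ 0.5734 -0.1477  0.004 ]
 [ 0.4651 -0.1491  0.004 ]
 [ 0.4576  0.0983  0.004 ]]
```

```bash
python3 -m pendant '13 -29 0 0 0 -56;13 -29 0 0 0 -56;13 -29 0 0 0 -56;13 -29 0 0 0 -56;13 -29 0 0 0 -56;13 -29 0 0 0 -56;13 -29 0 0 0 -56;13 -29 0 0 0 -56;13 -29 -5 0 0 -56;13 -29 -10 0 0 -56;13 -29 -12 0 0 -56;13 -29 -12 0 0 -56' 0 40
```

```text
time_s: 1.3
tool_pos: [0.3958, 0.2456, 0.108]
ee_rot: [0.659, 0.752, -0.003, -0.001]
force: [0.1, -0.3, 0.5]
finger_gap: 0.0002
gripper_force: 0.0
```

```bash
python3 -m pendant '2 -1.6 0 0 0 0;2.8 -2.2 0 0 0 0;3.8 -3 0 0 0 0;5 -3.8 0 0 0 0;6 -4.4 0 0 0 0;7 -5 0 0 0 0;8 -5.3 0 0 0 0;9 -5.7 0 0 0 0;9.7 -6 0 0 0 0;10.3 -6.1 0 0 0 0;10.7 -6.2 0 0 0 0;10.7 -6.2 0 0 0 0'
python3 - <<'E'
from h import *
i,d=eyes.capture("top");cv2.imwrite("pics/t2.png",cv2.resize(i[130:290,170:330],None,fx=3.75,fy=3.75,interpolation=cv2.INTER_CUBIC))
E
```

```text
time_s: 2.5
tool_pos: [0.5062, 0.1843, 0.1112]
ee_rot: [0.66, 0.751, -0.0, -0.0]
force: [-0.7, 0.3, 1.6]
finger_gap: 0.0003
gripper_force: 0.4
```

View pics/t2.png

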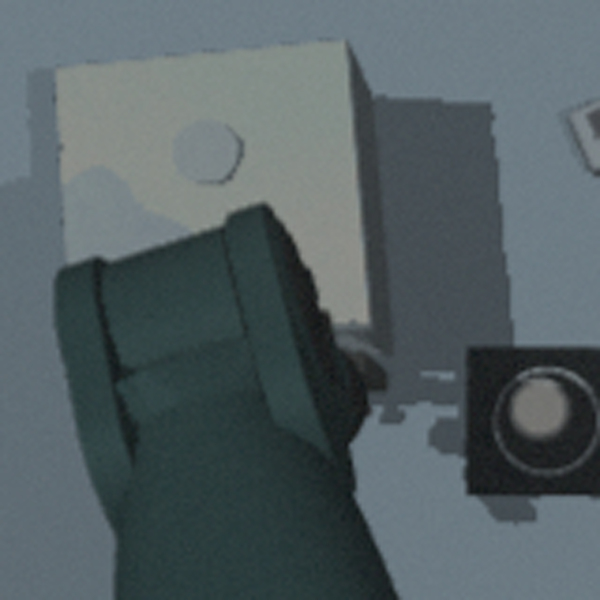

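The arm hides the door near (250,380), though the knob's shadow is near the front. I'll go on by force.

```bash
for k in 1; do python3 -m pendant '0.5 0 0 0 0 0;0.5 0 0 0 0 0'; done; python3 -m pendant '0.5 0 0 0 0 0;0.5 0 0 0 0 0';python3 -m pendant '0.5 0 0 0 0 0;0.5 0 0 0 0 0'
```

```text
time_s: 2.75
tool_pos: [0.5111, 0.1844, 0.1114]
ee_rot: [0.66, 0.751, 0.0, 0.0]
force: [0.6, 0.1, -0.2]
finger_gap: -0.0007
gripper_force: 0.0
time_s: 2.95
tool_pos: [0.5168, 0.1845, 0.1114]
ee_rot: [0.66, 0.751, 0.0, 0.0]
force: [0.7, 0.4, 1.0]
finger_gap: 0.0002
gripper_force: 0.0
time_s: 3.15
tool_pos: [0.5183, 0.1844, 0.1111]
ee_rot: [0.66, 0.751, -0.002, -0.002]
force: [-10.1, -0.1, 8.3]
finger_gap: -0.0001
gripper_force: 6.3
```

```bash
python3 -m pendant '0.3 0 0 0 0 0;0.3 0 0 0 0 0'; python3 - <<'E'
from h import *
i,d=eyes.capture("scene");cv2.imwrite("pics/s2.png",cv2.resize(i[110:270,300:500],None,fx=4,fy=3.75,interpolation=cv2.INTER_CUBIC))
s=sense();print(s["force"],s["wrist_torque"],s["tool_pos"])
E
```

```text
time_s: 3.35
tool_pos: [0.5184, 0.1843, 0.111]
ee_rot: [0.66, 0.751, -0.003, -0.004]
force: [-18.4, 1.0, 15.5]
finger_gap: -0.0001
gripper_force: 11.5
[-19.2474788    0.1315041   15.10813445] [0.04998468 3.15868336 0.11249236] [0.51836054 0.18430035 0.11097916]
```

View pics/s2.png

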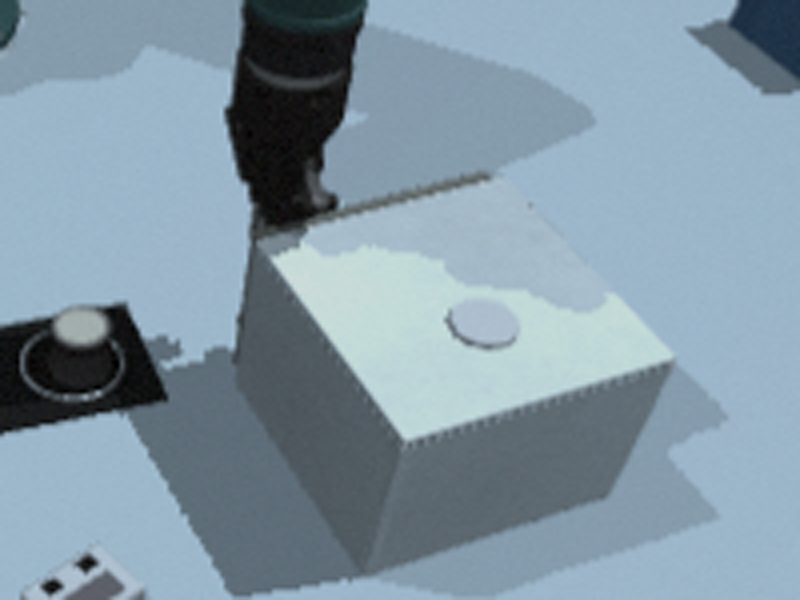

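The door looks flush, and the force has grown to 18 N. Next I'll back off, go above the near cell and look.

```bash
python3 -m pendant '-3 0 0 0 0 0;-6 0 0 0 0 0;-6 0 5 0 0 0;-6 0 9 0 0 0;-6 -5 9 0 0 0;-5 -9 9 0 0 0;-2 -13 9 0 0 0;-0.5 -13.9 9 0 0 0;-0.5 -13.9 9 0 0 0;-0.5 -13.9 9 0 0 0' 1 40; python3 - <<'E'
from h import *
np.set_printoptions(precision=4,suppress=True)
i,d=eyes.capture("top")
a=cv2.resize(i[130:290,170:330],None,fx=3.75,fy=3.75,interpolation=cv2.INTER_CUBIC)[150:400,:400]
w,dw=eyes.capture("wrist")
K,D,A,o=cam("wrist");print(o,A.tolist())
o2=np.zeros((600,800,3),np.uint8);o2[:250,:400]=a;o2[200:600,160:800]=w
cv2.imwrite("pics/m3.png",o2[:,:,::-1])
E
```

```text
time_s: 4.4
tool_pos: [0.5187, 0.0453, 0.201]
ee_rot: [0.66, 0.751, -0.0, -0.0]
force: [-0.1, -0.0, -0.6]
finger_gap: 0.0857
gripper_force: 0.0
[0.5082 0.1209 0.3435] [[0.9915670089052269, 0.1239484647258356, 0.03783708422765037], [0.1295928147723654, -0.9466479427090577, -0.295065035075463], [-0.0007544601496639374, 0.29748016851013287, -0.9547276994688408]]
```

View pics/m3.png

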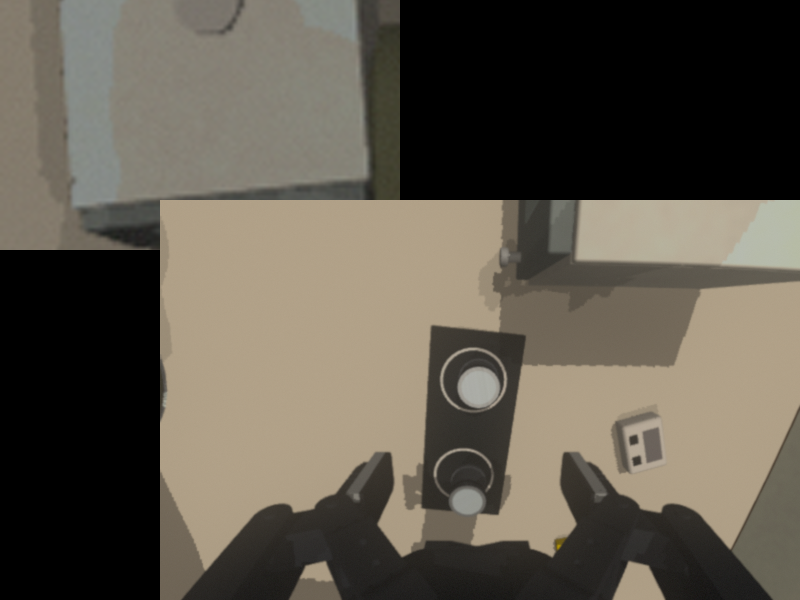

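Top crop: the door strip lies along the front edge. In the wrist view the near lens is at (319,187), the far lens at (307,300), and the mat's circles at (314,179) and (304,275). I'll compute these and check the door angle from depth.

```bash
python3 - <<'E'
from h import *
np.set_printoptions(precision=4,suppress=True)
c=cam("wrist");w,d=eyes.capture("wrist")
print(onz(c,[(319,187),(307,300)],.052)); print(onz(c,[(314,179),(304,275)],.004))
v,u=np.mgrid[0:100,330:640]
P=pt(c,np.c_[u.ravel(),v.ravel()],d[v,u].ravel());P=P[d[v,u].ravel()>0]
def line(m,name):
    Q=P[m]; 
    # front boundary: min x per y-bin
    ys=np.arange(.17,.33,.01);L=[]
    for y in ys:
        q=Q[(abs(Q[:,1]-y)<.005)]
        if len(q)>3:L.append((y,np.percentile(q[:,0],2)))
    L=np.array(L);k=np.polyfit(L[:,0],L[:,1],1);print(name,len(L),k,np.polyval(k,.18),np.polyval(k,.25))
line((P[:,2]>.1585)&(P[:,2]<.17)&(P[:,0]<.6),"roof")
line((P[:,2]>.15)&(P[:,2]<.1575)&(P[:,0]<.6),"door")
E
```

```text
[[ 0.5203  0.0457  0.052 ]
 [ 0.5245 -0.0935  0.052 ]]
[[ 0.5151  0.0424  0.004 ]
 [ 0.5185 -0.0899  0.004 ]]
roof 3 [-0.0632  0.5705] 0.5591697098803572 0.5547478056132954
door 3 [-0.1127  0.5632] 0.5429251915339796 0.5350372685535092
```

```bash
python3 -m pendant '0.1 0 -5 0 0 0;0.1 0 -10 0 0 0;0.1 0 -14 0 0 0;0.1 0 -17 0 0 0;0.1 0 -18.6 0 0 0;0.1 0 -18.6 0 0 0;0.1 0 -18.6 0 0 0' 1 40; python3 -m pendant '0 0 0 0 0 0;0 0 0 0 0 0;0 0 0 0 0 0;0 0 0 0 0 0;0 0 0 0 0 0;0 0 0 0 0 0;0 0 0 0 0 0;0 0 0 0 0 0' 0 40
```

```text
time_s: 5.25
tool_pos: [0.5197, 0.046, 0.0157]
ee_rot: [0.66, 0.751, -0.0, -0.0]
force: [0.1, -0.4, 0.1]
finger_gap: 0.0856
gripper_force: 0.0
time_s: 6.05
tool_pos: [0.5208, 0.0455, 0.0165]
ee_rot: [0.66, 0.751, 0.001, 0.001]
force: [-0.8, 0.9, 6.4]
finger_gap: 0.043
gripper_force: 40.1
```

```bash
python3 -m pendant '0 0 0.5 0 0 0;0 0 1.5 0 0 0;0 0 3 0 0 0;0 0 4.5 0 0 0;0 0 5 0 0 0;0 0 5 0 0 0;0 0 5 0 0 0;0 0 5 0 0 0;0 0 5 0 0 0;0 0 5 0 0 0'; for i in 1 2 3; do python3 -m pendant '0 0 0 0 0 0;0 0 0 0 0 0' | grep -E "force|gap|tool"; done
```

```text
time_s: 7.05
tool_pos: [0.5195, 0.0453, 0.0648]
ee_rot: [0.66, 0.751, -0.0, -0.0]
force: [0.1, -0.3, -2.8]
finger_gap: 0.0426
gripper_force: 41.0
tool_pos: [0.5198, 0.0454, 0.0651]
force: [-0.8, 0.0, -3.0]
finger_gap: 0.0432
gripper_force: 41.0
tool_pos: [0.5199, 0.0453, 0.0653]
force: [-0.8, -0.4, -2.7]
finger_gap: 0.0431
gripper_force: 41.0
tool_pos: [0.52, 0.0453, 0.0653]
force: [-0.0, 0.2, -2.3]
finger_gap: 0.0431
gripper_force: 41.0
```

```bash
cat > wt.py <<'E'
from h import *
F=[]
for _ in range(12):
    eyes.capture("wrist");F.append(sense()["force"])
F=np.array(F);print(F.mean(0),F.std(0)/12**.5,sense()["joint_torque"][1:4],sense()["time_s"])
E
python3 wt.py
```

```text
[ 0.03321294 -0.03853429 -2.16574056] [0.23152213 0.18659819 0.16768792] [-4.87029719e+01  2.93837929e+01  1.78807157e-03] 8.25
```

About 2.2 N, so this is the light cell. I'll set it back.

```bash
python3 -m pendant '-0.3 -0.2 -1.5 0 0 0;-0.4 -0.2 -3 0 0 0;-0.4 -0.2 -4 0 0 0;-0.4 -0.2 -4.5 0 0 0;-0.4 -0.2 -4.8 0 0 0;-0.4 -0.2 -4.95 0 0 0;-0.4 -0.2 -4.95 0 0 0;-0.4 -0.2 -4.95 0 0 0'; python3 -m pendant '0 0 0 0 0 0;0 0 0 0 0 0;0 0 0 0 0 0;0 0 0 0 0 0;0 0 0 0 0 0;0 0 0 0 0 0;0 0 0 0 0 0;0 0 0 0 0 0' 1 40
```

```text
time_s: 9.05
tool_pos: [0.5161, 0.0434, 0.0166]
ee_rot: [0.66, 0.751, 0.0, 0.0]
force: [-3.3, -0.0, 6.4]
finger_gap: 0.0434
gripper_force: 41.4
time_s: 9.85
tool_pos: [0.5159, 0.0433, 0.0158]
ee_rot: [0.66, 0.751, -0.0, -0.0]
force: [1.0, 0.1, -0.4]
finger_gap: 0.0853
gripper_force: 0.0
```

```bash
python3 -m pendant '0 0 2 0 0 0;0 0 6 0 0 0;0 0 11 0 0 0;0 0 16 0 0 0;0 -4 18 0 0 0;0.5 -9 18 0 0 0;0.8 -13.7 18 0 0 0;0.8 -13.7 18 0 0 0;0.8 -13.7 18 0 0 0' 1 40; python3 - <<'E'
from h import *
c=cam("wrist");w,d=eyes.capture("wrist");cv2.imwrite("pics/w4.png",w[:,:,::-1])
E
```

```text
time_s: 10.75
tool_pos: [0.5237, -0.0945, 0.1956]
ee_rot: [0.661, 0.75, 0.0, -0.0]
force: [0.6, 0.9, 0.4]
finger_gap: 0.0854
gripper_force: 0.0
```

View pics/w4.png

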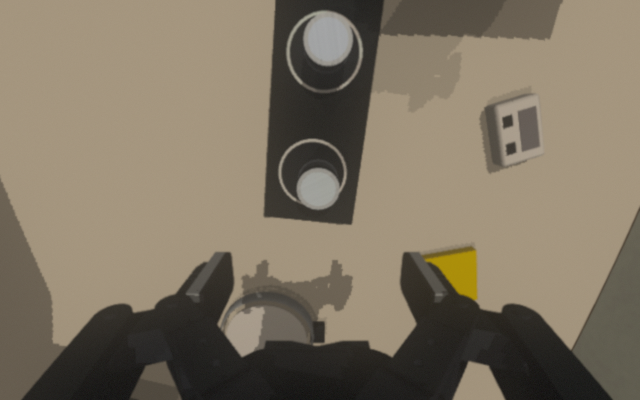

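The near cell stands upright inside its circle, with its lens at (328,39). The far lens is at (318,188). Nothing else has moved.

```bash
python3 - <<'E'
from h import *
c=cam("wrist");print(onz(c,[(318,188),(328,39)],.052),onz(c,[(313,172)],.004),sense()["tool_pos"])
E
python3 wt.py
```

```text
[[ 0.5247642  -0.09347885  0.052     ]
 [ 0.51585849  0.04401854  0.052     ]] [[ 0.51828277 -0.0875471   0.004     ]] [ 0.52360896 -0.09346812  0.19554259]
[-0.02697235  0.32956623 -0.07592097] [0.16937613 0.09243192 0.1924513 ] [-4.61408114e+01  3.30152571e+01  2.62640999e-03] 11.4
```

```bash
python3 -m pendant '0.1 0 -5 0 0 0;0.1 0 -10 0 0 0;0.1 0 -14 0 0 0;0.1 0 -16.5 0 0 0;0.1 0 -18 0 0 0;0.1 0 -18 0 0 0;0.1 0 -18 0 0 0' 1 40; python3 -m pendant '0 0 0 0 0 0;0 0 0 0 0 0;0 0 0 0 0 0;0 0 0 0 0 0;0 0 0 0 0 0;0 0 0 0 0 0;0 0 0 0 0 0;0 0 0 0 0 0' 0 60;  python3 -m pendant '0 0 0.5 0 0 0;0 0 1.5 0 0 0;0 0 3 0 0 0;0 0 4.5 0 0 0;0 0 5 0 0 0;0 0 5 0 0 0;0 0 5 0 0 0;0 0 5 0 0 0;0 0 5 0 0 0;0 0 5 0 0 0'; python3 wt.py
```

```text
time_s: 12.1
tool_pos: [0.525, -0.0937, 0.0161]
ee_rot: [0.66, 0.751, -0.0, -0.0]
force: [0.5, -0.5, -0.4]
finger_gap: 0.0852
gripper_force: 0.0
time_s: 12.9
tool_pos: [0.5256, -0.0939, 0.017]
ee_rot: [0.66, 0.751, 0.0, 0.001]
force: [-2.6, -0.0, 6.0]
finger_gap: 0.0426
gripper_force: 60.4
time_s: 13.9
tool_pos: [0.5246, -0.0936, 0.0653]
ee_rot: [0.66, 0.751, -0.0, -0.0]
force: [-1.0, 0.8, -5.1]
finger_gap: 0.043
gripper_force: 61.6
[-0.22416179 -0.06293371 -4.42239926] [0.16999435 0.20260232 0.14615673] [-5.12533307e+01  3.04287636e+01 -2.22801777e-04] 14.5
```

4.4 N, so this is the heavy one. I'll carry it to the pad.

```bash
python3 -m pendant '0 -1 2 0 0 0;-0.5 -4 5 0 0 0;-1.2 -8 6.7 0 0 0;-2 -12 6.7 0 0 0;-2.8 -16 6.7 0 0 0;-3.5 -20 6.7 0 0 0;-3.9 -22 6.7 0 0 0;-4 -22.8 6.7 0 0 0;-4 -22.8 6.7 0 0 0;-4 -22.8 6.7 0 0 0;-4 -22.8 6.7 0 0 0;-4 -22.8 6.7 0 0 0'; python3 - <<'E'
from h import *
i,d=eyes.capture("top");w,_=eyes.capture("wrist")
o=np.zeros((600,800,3),np.uint8);o[:200]=cv2.resize(i[130:290],(800,200));o[200:,:640]=w
cv2.imwrite("pics/f5.png",o[:,:,::-1])
c=cam("top");
E
```

```text
time_s: 15.7
tool_pos: [0.4853, -0.3205, 0.1328]
ee_rot: [0.66, 0.752, 0.0, -0.0]
force: [-0.1, -0.1, -5.4]
finger_gap: 0.0426
gripper_force: 62.0
```

View pics/f5.png

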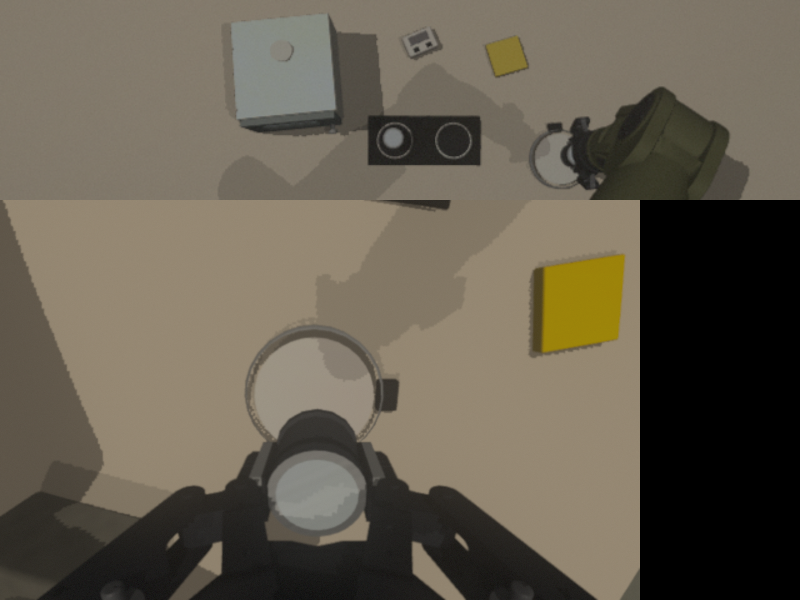

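The view shows the cell held upright over the pad (rim spans 247–384 horizontally, its far edge at row 127 of the wrist picture). The light cell stands on the near circle and the door lies along the front. I'll check the pad centre and door numerically.

```bash
python3 - <<'E'
from h import *
np.set_printoptions(precision=4,suppress=True)
c=cam("wrist");p=onz(c,[(247,193),(384,195),(314,127),(266,147),(363,147)],.02)
A=np.c_[2*p[:,:2],np.ones(5)];s=np.linalg.lstsq(A,(p[:,:2]**2).sum(1),rcond=None)[0]
print("pad",s[:2],"r",(s[2]+s[:2]@s[:2])**.5,"tcp",sense()["tool_pos"])
i,d=eyes.capture("top");c=cam("top")
cv2.imwrite("pics/d6.png",cv2.resize(i[200:245,175:290],None,fx=6.9,fy=6.9,interpolation=cv2.INTER_CUBIC)[:,:,::-1])
E
```

```text
pad [ 0.4839 -0.3224] r 0.06304202475392727 tcp [ 0.4852 -0.3209  0.1329]
```

View pics/d6.png

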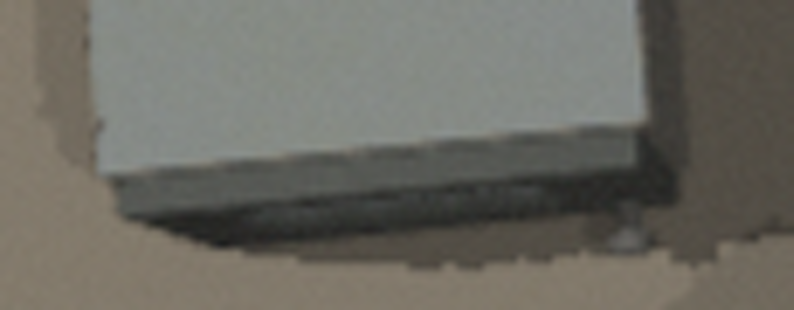

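The door's outer edge, (120,215) to (635,167), is parallel to the roof edge, (97,175) to (640,123), within 0.01 rad, so it is shut. The pad centre agrees with the tool position within 2 mm.

```bash
python3 -m pendant '-0.1 -0.1 0 0 0 0;-0.1 -0.1 0 0 0 0;-0.1 -0.1 0 0 0 0;-0.1 -0.1 0 0 0 0;-0.1 -0.1 0 0 0 0' && python3 -c "
from workcell import job;print(job.sign_off())"
```

```text
time_s: 16.35
tool_pos: [0.4839, -0.3227, 0.1328]
ee_rot: [0.66, 0.751, 0.0, -0.0]
force: [0.1, -0.1, -4.7]
finger_gap: 0.0425
gripper_force: 62.0
the job is handed in; nothing more can be done
None
```

I've handed the job in at 16.35 s: the door is shut, the heavier cell (4.4 N, from the farther circle) is held upright about 10 cm above the middle of the light pad, and the lighter cell (2.2 N) is standing on the nearer circle.

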